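# Fit the spindle in the label unwinder's bearing and load the roll

### The arm

A 7-joint arm with a two-finger parallel gripper is mounted at the origin on the work surface. World frame = base frame: x ahead of the robot, y to its left, z up, the work surface at z = 0. Lengths are in mm, angles in degrees, forces in N, time in s.
With the tool pointing down it reaches from about 425 to 950 mm from the base axis. Payload 16.7 kg.
Tool frame: the origin (TCP) lies midway between the tips of the shut fingers; the grasp point (between the pads) lies 19 mm behind it; z points along the fingers, y is the line along which they close (so a half turn about z gives the same grasp; the last joint's range is limited). The gripper opens to 94 mm and grips with 3 to 60 N. Pads are 16 mm wide; open, the fingers measure 119 mm over their backs; the gripper's body (75 mm by 177 mm) begins 78 mm behind the grasp point.
Start: joints at [-79.211, 24.414, 4.234, 92.017, -1.954, 63.644, -3.845], TCP at [223.706, 636.812, 205.467] pointing down, gripper open.
Joint ranges: [-163.25, 163.25], [-28.42, 122.38], [-70.27, 78.77], [12.13, 141.07], [-58.53, 238.53], [9.26, 117.41], [-156.51, 156.51]. Speed limits (degrees/s): [108.29, 108.29, 136.94, 136.94, 172.46, 172.46, 172.46].

### API

Orientations are given as a 3x3 rotation matrix whose columns are the frame's x, y, z axes.
In Python, from plant import read_state, camera, job_done gives the robot as it stands. The module is installed in compiled form; this text tells all that it offers.
- The arm moves only by the tool carry_out, never from a script. Its argument "motion" is a list of rows, each an object of numbers: "wx", "wy", "wz": the turn, a rotation vector about the tool's x, y, z in units of 6 degrees (1.0 is 6 degrees); "x", "y", "z": the shift along the tool's x, y, z in units of 30 mm (1.0 is 30 mm); "gripper": the finger opening in mm, from 0 to 94. A call has 1 to 8 rows; each row shifts and turns the commanded pose from where the row before left it, along the tool's axes as they then stand; what a row does not reach is not made up. A row lasts 1/10 s, in which the tool goes at most 50 mm and 8.59 degrees, less where a joint would pass 70% of its speed; a pose out of reach is approached as far as the arm can. A call is refused whole if a number of a shift passes 1 or a number of a turn 1, either way. A call with a gripper value outside its range is refused whole. The fingers move at their own pace and stop on an object; "squeeze" is the grip in N (left out, the last holds). Time passes only in rows, so rows that do not move let the fingers close. It gives the time, the measured TCP pose, the force, the opening and the grip force at its end, in the units of the state.
- read_state(): the state, without advancing time (a new reading comes with each control period).
- camera(name): name is "side" or "top"; returns a dict with "pixels" (400x640x3 uint8, red, green, blue), "mtx" (3x3 intrinsics, pixels), "R" (3x3) and "t" (3): a world point X has camera coordinates R X + t. Camera axes: x right, y down, z forward; pixel columns grow to the right and rows downward; lengths in mm; the calibration is good to about 2 mm. A picture is of the moment at which its call begins. There is no depth.
- job_done(): hands the job in; it is judged then, once.
The state is a dict: "t": time; "qpos": joint angles; "joint_velocities": joint speeds; "joint_torque": joint torques, N m; "tool_pos": TCP position; "eef_rot": TCP orientation; "force": force on the tool from outside, world axes, zero at the start; "wrist_torque": the same for the moment, N m; "opening": finger opening in mm; "grasp_force": force on a finger pad.
Only numpy, scipy, OpenCV 4.12 (cv2) and the standard library are available. Lean on these libraries where they do the work, as an engineer would, in place of code of your own. Each camera call takes 0.05 s, during which the arm holds its last target. There are 200 camera calls.

### The job

Take the slim aluminium spindle with the blue flange out of the wooden rack and fit it to the label unwinder: the bearing is a tight fit, so feel for the bore with the spindle leaning some 10 to 20 degrees, start its foot in the bore low edge first, and only then straighten it and slide it gently home, never forcing the bearing, until the flange sits flat on it. Then lower the white label roll over the spindle onto the flange (do not drop it) and let go. Leave the other things on the bench where they are.

Things in the scene. Friction and masses are not known exactly. Their poses are not given: they have to be found in the camera images.
- spindle: Spindle to fit, 0.18 to 0.29 kg: steel shank 20 mm diameter, 36 mm long, sharp-edged foot; then a blue flange 56 mm diameter, 6 mm thick; then an aluminium mandrel 22 mm diameter, 45 mm tall (grip here). Origin at the centre of the foot, z axis from foot to mandrel. Starts upright in either socket of the rack, flange on the rack, origin 24 mm above the bench
- rack: Wooden rack, block 170 (its x) x 66 (its y) x 60 mm high, fixed, with two loose vertical through sockets of 26 mm diameter at x = -42 and +42 mm. Origin at the centre of its underside
- unwinder: Fixed; grey base plate 200 (its x) x 260 (its y) mm, top 18 mm above the bench, carrying the green round-flange bearing on its clamped adjuster disc (116 mm diameter), a blue drive box (beyond x = 7, y = 47 mm, to 68 mm high, its knob to 80 mm) and two white rollers 20 mm thick, to 100 mm high, at (-80, 75) and (-86, 30) mm. Origin under the centre of the base plate, on the bench, z up
- hub_nominal (a point): Centre of the bearing's eccentric adjuster disc, (0, -55, 66) mm in the unwinder's frame, level with the bearing's mouth. The rigid green bearing sits off-centre on the disc: its bore's axis is 7 mm from this point, in any direction, different each time. Bore: vertical, 21.2 mm diameter, sharp-edged, 42 mm deep; flat face round it 56 mm diameter, exactly 66 mm above the bench
- roll: White roll of labels, solid, on a brown card core, 0.09 to 0.17 kg: 64 mm outside diameter, 26 mm bore, 50 mm tall, flat on the bench, axis vertical. Origin at the centre of its underside, z up. On the fitted spindle it rests on the flange, 42 mm above the spindle's origin
- spare_spindle: Bystander: the other spindle, for large cores, in the other socket of the rack: same shank and height, orange flange, black mandrel of 38 mm diameter. Origin at the centre of its foot
- carton_red: Bystander: white and red medicine carton, 55 x 110 x 45 mm, origin at the centre of its underside
- carton_green: Bystander: white and green medicine carton, 50 x 110 x 50 mm, origin at the centre of its underside
- carton_blue: Bystander: white and blue medicine carton, 50 x 120 x 25 mm, origin at the centre of its underside
- bottle: Bystander: yellow bottle, 60 mm diameter, 120 mm tall, origin at the centre of its underside
- tape_roll: Bystander: brown packing tape roll, 100 mm outside and 74 mm inside diameter, 48 mm tall, lying flat, origin at the centre of its underside
Not all that is in view belongs to the job. Leave any green or turquoise look-alike of the roll alone.

How it is judged:
By the outcome, as a careful person would: the job done as asked, in the order asked, and still so for the second after the job is handed in, with the robot touching nothing.
It also fails if it takes over 72 s, if anything falls off the work surface, if the arm or the gripper's body presses on something with over 40 N, if the wrist force passes 120 N, or if a joint passes its speed limit or range.

## Working session

There is one attempt and no reset: what is moved stays moved. The work goes in short steps, Python scripts to look and compute and a tool call to move; the robot and the scene stay as the last step left them, time stands still between calls to the robot, and variables do not carry over. Pictures are saved under pics/ and viewed, at most 10 in all, crops included, and the job is handed in when it is done.

Besides the shell and the picture viewer there is one more tool, called after "Call:" by a JSON object that holds its "api" and its "payload", one argument or row to a line. carry_out: Moves the arm, as the interface text tells. Its arguments: {"type":"object","properties":{"motion":{"type":"array","items":{"type":"object","properties":{"wx":{"type":"number"},"wy":{"type":"number"},"wz":{"type":"number"},"x":{"type":"number"},"y":{"type":"number"},"z":{"type":"number"},"gripper":{"type":"number"}}}},"squeeze":{"type":"number"}},"required":["motion"]}

```bash
mkdir -p pics
cat > h.py <<'E'
import numpy as np, cv2
from plant import read_state, camera, job_done
def snap(n,fn=None):
    c=camera(n)
    if fn: cv2.imwrite('pics/'+fn,c['pixels'][:,:,::-1])
    return c
def ray(c,u,v,z):
    K,R,t=map(np.array,(c['mtx'],c['R'],c['t']))
    d=R.T@np.linalg.solve(K,[u,v,1.]); o=-R.T@t
    return o+d*(z-o[2])/d[2]
def proj(c,X):
    p=np.array(c['mtx'])@(np.array(c['R'])@np.array(X,float)+np.array(c['t'])); return p[:2]/p[2]
E
python3 - <<'E'
from h import *
for n in('top','side'):
    c=snap(n,n+'0.png'); print(n,-np.array(c['R']).T@c['t'],np.round(c['R'],2).tolist(),c['mtx'])
s=read_state(); print(s)
E
```

```text
top [ 454.51643843  -13.02416018 1089.91412764] [[-0.02, -1.0, -0.0], [-1.0, 0.02, -0.08], [0.08, -0.0, -1.0]] [[421.4518096    0.         319.04997458]
 [  0.         421.4518096  205.07985874]
 [  0.           0.           1.        ]]
side [ 323.67280784 -802.76543389  936.88914971] [[0.96, -0.28, -0.01], [-0.21, -0.7, -0.68], [0.19, 0.66, -0.73]] [[412.8142391    0.         313.3585908 ]
 [  0.         412.8142391  199.71315411]
 [  0.           0.           1.        ]]
{'t': 0.1, 'qpos': array([-79.21102687,  24.44494443,   4.23205921,  92.04840241,
        -1.95426956,  63.64319849,  -3.84392061]), 'joint_velocities': array([ 0.06058812, -0.03341617, -0.00798394, -0.14585388,  0.01064645,
       -0.0309557 , -0.01315688]), 'joint_torque': array([ 8.79383617e-03, -9.37474680e+01,  3.67678955e+00, -4.55043018e+01,
       -4.85344429e-02,  1.67180708e-02,  2.70895924e-06]), 'tool_pos': array([223.60475399, 636.47062305, 204.8603443 ]), 'eef_rot': array([[-9.43473758e-01,  3.31447094e-01, -3.02006057e-04],
       [ 3.31447223e-01,  9.43473141e-01, -1.08228327e-03],
       [-7.37850427e-05, -1.12120494e-03, -9.99999369e-01]]), 'force': array([ 0.53199342,  0.21789857, -0.41393805]), 'wrist_torque': array([ 0.01486462,  0.02550119, -0.02927151]), 'grasp_force': 0.0, 'opening': 93.86224284228379}
```

View pics/top0.png

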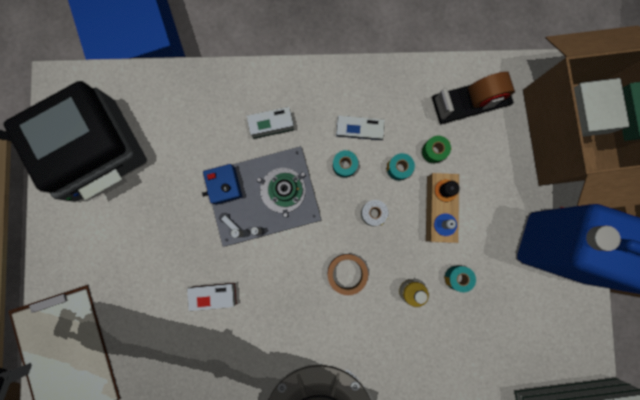

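View pics/side0.png

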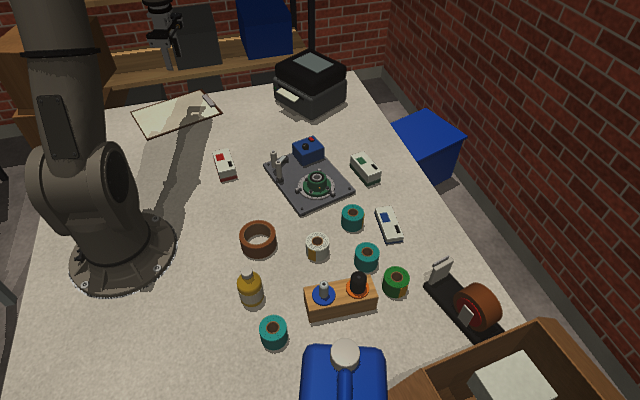

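The top view shows the bearing at (284,188), the white roll at (374,212), and the blue-flange spindle at (445,225) in the rack. The side view shows the same things at (318,182), (317,246) and (323,292). Next I'll measure them by colour.

```bash
cat >> h.py <<'E'
def blob(c,box,f):
    x0,y0,x1,y1=box; p=c['pixels'][y0:y1,x0:x1]; hsv=cv2.cvtColor(np.ascontiguousarray(p),cv2.COLOR_RGB2HSV).astype(int)
    m=f(hsv[...,0],hsv[...,1],hsv[...,2]).astype(np.uint8)
    n,l,s,ce=cv2.connectedComponentsWithStats(m); k=1+np.argmax(s[1:,4])
    cs,_=cv2.findContours((l==k).astype(np.uint8),cv2.RETR_EXTERNAL,cv2.CHAIN_APPROX_NONE)
    e=cv2.fitEllipse(cv2.convexHull(cs[0])); 
    return np.array(e[0])+[x0,y0],e[1],s[k,4]
E
python3 - <<'E'
from h import *
ct=snap('top');cs=snap('side')
blue=lambda h,s,v:(h>100)&(h<130)&(s>130)&(v>60)
green=lambda h,s,v:(h>50)&(h<90)&(s>70)
white=lambda h,s,v:(s<45)&(v>170)
wood=lambda h,s,v:(h>8)&(h<25)&(s>90)
for nm,c,b,f,z in [('fl',ct,(425,205,465,245),blue,66),('fl',cs,(300,275,343,310),blue,66),
 ('bear',ct,(262,166,306,212),green,66),('bear',cs,(300,165,335,200),green,66),
 ('roll',ct,(358,196,390,230),white,50),('roll',cs,(300,228,335,266),white,50)]:
    e,ax,n=blob(c,b,f); print(nm,e.round(1),np.round(ax,1),n,ray(c,*e,z).round(1))
a=ct['pixels']; A=[cv2.resize(np.ascontiguousarray(p),(400,300),interpolation=cv2.INTER_CUBIC) for p in (a[158:218,245:325],a[175:250,390:490],cs['pixels'][155:215,280:360],cs['pixels'][262:322,290:370])]
cv2.imwrite('pics/crop1.png',np.vstack([np.hstack(A[:2]),np.hstack(A[2:])])[:,:,::-1])
E
```

```text
fl [445.1 224.3] [20.7 21.2] 232 [ 483.7 -318.2   66. ]
fl [323.2 294.6] [20.7 22.5] 249 [ 482.5 -319.3   66. ]
bear [284.9 189.4] [32.5 32.9] 531 [578.5  69.1  66. ]
bear [314.3 187.8] [16.2 25.5] 131 [562.4  31.3  66. ]Traceback (most recent call last):
  File "<stdin>", line 10, in <module>
  File "h.py", line 16, in blob
    n,l,s,ce=cv2.connectedComponentsWithStats(m); k=1+np.argmax(s[1:,4])
                                                      ~~~~~~~~~^^^^^^^^^
    return _wrapfunc(a, 'argmax', axis=axis, out=out, **kwds)
    return bound(*args, **kwds)
ValueError: attempt to get argmax of an empty sequence
```

Run:
```python
from h import *
ct=snap('top');cs=snap('side')
a=ct['pixels']; print(a[206:220,366:384].max(2))
A=[cv2.resize(np.ascontiguousarray(p),(400,300),interpolation=cv2.INTER_CUBIC) for p in (a[158:218,245:325],a[182:242,340:420],cs['pixels'][155:215,280:360],cs['pixels'][220:280,280:360])]
cv2.imwrite('pics/crop1.png',np.vstack([np.hstack(A[:2]),np.hstack(A[2:])])[:,:,::-1])
```

```text
[[157 156 157 158 154 141 133 133 131 130 130 132 140 148 153 156 158 159]
 [157 157 157 156 147 131 116 104  95  94  99 110 122 133 145 153 155 154]
 [158 156 153 147 133 115  95  78  67  62  64  75  93 115 133 152 157 156]
 [157 155 148 136 121  99  90  93  90  82  65  55  64  88 119 144 157 156]
 [154 155 146 129 108  93 100 115 117 108  89  64  51  67 101 132 154 156]
 [154 155 140 122 102  97 110 122 124 121 108  83  56  57  90 125 150 159]
 [157 153 134 117 101 105 119 125 126 126 119  96  62  55  85 121 143 157]
 [158 152 132 116 102 109 125 127 128 129 124 102  66  57  87 121 143 154]
 [155 152 141 124 107 110 123 128 128 127 122 101  68  65  94 127 149 154]
 [154 154 150 134 116 108 116 124 126 125 117  94  70  82 111 135 154 157]
 [158 156 155 146 128 111 107 117 123 122 110  89  84 105 127 144 154 154]
 [159 158 157 155 142 127 115 116 121 120 111  99 107 127 144 155 156 153]
 [158 156 154 155 154 143 134 129 128 125 121 122 132 145 157 160 157 155]
 [152 155 154 157 158 155 149 144 139 135 133 139 153 159 160 158 156 155]]
```

View pics/crop1.png

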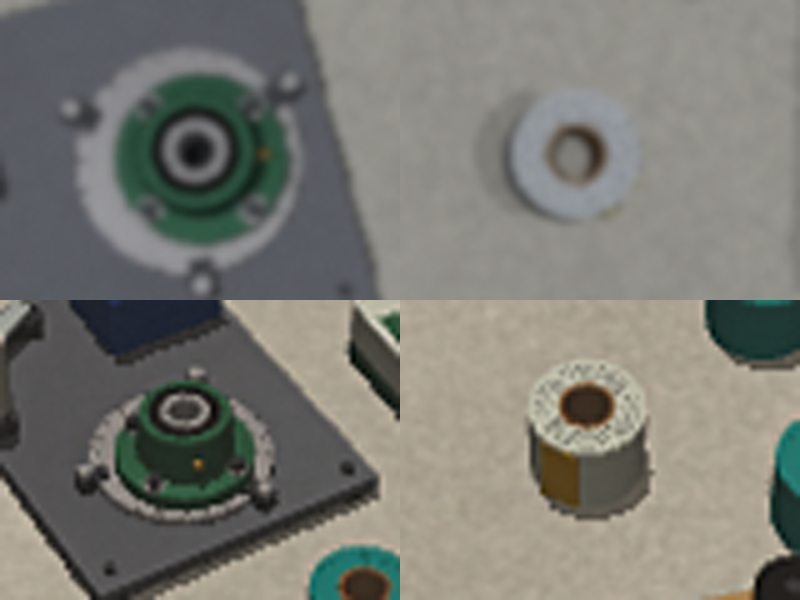

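The crops show the bore at about top (283.4,187.8) and side (316.6,176.6). The centre of the roll's top face is at about top (374.6,212.6) and side (317.2,241).

```bash
cat >> h.py <<'E'
def grayring(c,u,v,r,thr):
    # centroid of bright inner race, upsampled
    g=cv2.cvtColor(np.ascontiguousarray(c['pixels']),cv2.COLOR_RGB2GRAY)
    x0,y0=int(u)-r,int(v)-r; p=cv2.resize(g[y0:y0+2*r+1,x0:x0+2*r+1],None,fx=8,fy=8,interpolation=cv2.INTER_CUBIC)
    m=(p>thr).astype(np.uint8); n,l,s,ce=cv2.connectedComponentsWithStats(m)
    out=[]
    for k in range(1,n):
        if s[k,4]>200:
            cs,_=cv2.findContours((l==k).astype(np.uint8),cv2.RETR_EXTERNAL,cv2.CHAIN_APPROX_NONE)
            e=cv2.fitEllipse(cs[0]); out.append(((np.array(e[0])+.5)/8-.5+[x0,y0],np.array(e[1])/8,s[k,4]))
    return out
E
python3 - <<'E'
from h import *
ct=snap('top');cs=snap('side')
for c,u,v,r in((ct,283.4,187.8,8),(cs,316.6,176.6,8)):
    g=cv2.cvtColor(np.ascontiguousarray(c['pixels']),cv2.COLOR_RGB2GRAY)
    print(g[int(v)-5:int(v)+7,int(u)-7:int(u)+9])
    for th in (70,90,110):
        for e,ax,n in grayring(c,u,v,r,th): print(th,e.round(2),ax.round(1),n,ray(c,*e,66).round(1))
print(ray(ct,374.6,212.6,50),ray(cs,317.2,241,50))
# rack orientation, mandrel tops
print('spindle top pred',proj(ct,[483,-319,111]),proj(cs,[483,-319,111]))
wood=lambda h,s,v:(h>8)&(h<25)&(s>90)
c=ct
p=c['pixels'][165:250,420:470];hsv=cv2.cvtColor(np.ascontiguousarray(p),cv2.COLOR_RGB2HSV)
m=cv2.inRange(hsv,(8,80,90),(25,255,255)); k=np.argwhere(m)[:,::-1]
print(cv2.minAreaRect(k.astype(np.float32)))
b=cv2.boxPoints(cv2.minAreaRect(k.astype(np.float32)))+[420,165]; print([ray(c,*q,60).round() for q in b])
E
```

```text
[[ 60  42  32  43  63  83  99 105 106 104  94  75  50  32  36  52]
 [ 49  34  47  79 102 110 113 113 112 115 119 112  88  55  32  40]
 [ 37  37  72 109 120 107  91  82  79  90 109 122 116  86  47  33]
 [ 33  51  94 120 111  82  60  50  45  54  79 106 121 106  65  34]
 [ 34  64 105 118  92  60  41  31  28  32  49  82 112 112  75  38]
 [ 36  70 110 113  81  48  31  22  21  26  37  67 106 114  82  41]
 [ 34  71 110 114  81  45  21  15  22  26  35  68 106 113  82  42]
 [ 34  65 105 115  88  50  22  14  21  30  44  80 112 110  71  35]
 [ 33  51  90 111 102  71  40  25  31  43  69 102 118 100  58  30]
 [ 39  35  68 104 118 102  78  62  66  79  98 118 115  82  42  34]
 [ 49  31  47  85 111 116 109 102 105 110 112 111  93  56  32  43]
 [ 58  38  32  52  79  99 108 110 112 110  97  76  54  34  36  53]]
70 [283.62 187.57] [13.  13.2] 6405 [583.   72.1  66. ]
90 [283.63 187.59] [12.1 12.4] 4607 [583.  72.  66.]
110 [283.65 187.57] [11.  11.3] 2207 [583.  72.  66.]
[[ 84  87  88  90  84  81  80  77  72  74  71  59  65  92  88  88]
 [ 88  90  83  75  51  48  32  33  34  35  45  62  75  82  85  88
[... 841 characters left out ...]
21.21 180.58] [2.2 7.1] 379 [591.   54.9  66. ]
90 [318.79 168.74] [2.7 3.7] 513 [599.1 107.7  66. ]
90 [316.51 176.63] [6.5 9.9] 2020 [582.2  75.5  66. ]
110 [318.74 168.88] [1.8 2.9] 277 [598.8 107.1  66. ]
110 [314.96 176.59] [5.4 5.7] 625 [577.7  77.   66. ]
110 [318.01 176.61] [5.4 5.9] 706 [586.7  74.3  66. ]
[ 517.25998974 -150.34077389   50.        ] [ 517.76776885 -149.94143496   50.        ]
spindle top pred [451.17248422 223.90521563] [323.57695376 284.33970451]
((24.55813217163086, 42.29100036621094), (26.859119415283203, 68.05538177490234), 1.5074357986450195)
[array([ 444., -282.,   60.]), array([ 611., -294.,   60.]), array([ 608., -360.,   60.]), array([ 441., -347.,   60.])]
```

Call:
{"api": "carry_out", "payload": {
  "motion": [
    {"wz": 1, "gripper": 40},
    {"wz": 1},
    {"wz": 1},
    {"wz": 1},
    {"wz": 1},
    {"wz": 1},
    {"wz": 1},
    {"wz": 1}
  ],
  "squeeze": 40
}}

```text
schema error: expected keys wx, wy, wz, x, y, z, gripper
```

Call:
{"api": "carry_out", "payload": {
  "motion": [
    {"wz": 1},
    {"wz": 1},
    {"wz": 1},
    {"wz": 0.77},
    {"x": -1, "y": 1},
    {"x": -1, "y": 1},
    {"x": -1, "y": 1},
    {"x": -1, "y": 1}
  ]
}}

```text
schema error: expected keys wx, wy, wz, x, y, z, gripper
```

Call:
{"api": "carry_out", "payload": {
  "motion": [
    {"x": -1, "y": 1},
    {"x": -1, "y": 1},
    {"x": -1, "y": 1},
    {"x": -1, "y": 1},
    {"x": -1},
    {"x": -1},
    {"x": -1},
    {"x": -1}
  ]
}}

```text
schema error: expected keys wx, wy, wz, x, y, z, gripper
```

Call:
{"api": "carry_out", "payload": {
  "motion": [
    {"wx": 0, "wy": 0, "wz": 1, "x": 0, "y": 0, "z": 0, "gripper": 40},
    {"wx": 0, "wy": 0, "wz": 1, "x": 0, "y": 0, "z": 0, "gripper": 40},
    {"wx": 0, "wy": 0, "wz": 1, "x": 0, "y": 0, "z": 0, "gripper": 40},
    {"wx": 0, "wy": 0, "wz": 1, "x": 0, "y": 0, "z": 0, "gripper": 40},
    {"wx": 0, "wy": 0, "wz": 1, "x": 0, "y": 0, "z": 0, "gripper": 40},
    {"wx": 0, "wy": 0, "wz": 1, "x": 0, "y": 0, "z": 0, "gripper": 40},
    {"wx": 0, "wy": 0, "wz": 1, "x": 0, "y": 0, "z": 0, "gripper": 40},
    {"wx": 0, "wy": 0, "wz": 1, "x": 0, "y": 0, "z": 0, "gripper": 40}
  ],
  "squeeze": 40
}}

```text
t: 1.2
tool_pos: [223.6, 636.8, 205.5]
eef_rot: [[-0.381, 0.925, -0.0], [0.925, 0.381, 0.0], [0.0, -0.0, -1.0]]
force: [-0.2, -0.2, 0.8]
opening: 40.0
grasp_force: 0.0
```

Call:
{"api": "carry_out", "payload": {
  "motion": [
    {"wx": 0, "wy": 0, "wz": 1, "x": 0, "y": 0, "z": 0, "gripper": 40},
    {"wx": 0, "wy": 0, "wz": 1, "x": 0, "y": 0, "z": 0, "gripper": 40},
    {"wx": 0, "wy": 0, "wz": 1, "x": 0, "y": 0, "z": 0, "gripper": 40},
    {"wx": 0, "wy": 0, "wz": 0.77, "x": 0, "y": 0, "z": 0, "gripper": 40},
    {"wx": 0, "wy": 0, "wz": 0, "x": -1, "y": 1, "z": 0, "gripper": 40},
    {"wx": 0, "wy": 0, "wz": 0, "x": -1, "y": 1, "z": 0, "gripper": 40},
    {"wx": 0, "wy": 0, "wz": 0, "x": -1, "y": 1, "z": 0, "gripper": 40},
    {"wx": 0, "wy": 0, "wz": 0, "x": -1, "y": 1, "z": 0, "gripper": 40}
  ]
}}

```text
t: 2.0
tool_pos: [344.7, 515.6, 205.6]
eef_rot: [[-0.001, 1.0, 0.0], [1.0, 0.001, 0.0], [0.0, 0.0, -1.0]]
force: [1.5, 0.2, 0.2]
opening: 40.2
grasp_force: 0.0
```

Call:
{"api": "carry_out", "payload": {
  "motion": [
    {"wx": 0, "wy": 0, "wz": 0, "x": -1, "y": 1, "z": 0, "gripper": 40},
    {"wx": 0, "wy": 0, "wz": 0, "x": -1, "y": 1, "z": 0, "gripper": 40},
    {"wx": 0, "wy": 0, "wz": 0, "x": -1, "y": 1, "z": 0, "gripper": 40},
    {"wx": 0, "wy": 0, "wz": 0, "x": -1, "y": 1, "z": 0, "gripper": 40},
    {"wx": 0, "wy": 0, "wz": 0, "x": -1, "y": 0, "z": 0, "gripper": 40},
    {"wx": 0, "wy": 0, "wz": 0, "x": -1, "y": 0, "z": 0, "gripper": 40},
    {"wx": 0, "wy": 0, "wz": 0, "x": -1, "y": 0, "z": 0, "gripper": 40},
    {"wx": 0, "wy": 0, "wz": 0, "x": -1, "y": 0, "z": 0, "gripper": 40}
  ]
}}

```text
t: 2.8
tool_pos: [463.8, 275.6, 205.5]
eef_rot: [[-0.0, 1.0, 0.0], [1.0, 0.0, 0.0], [0.0, 0.0, -1.0]]
force: [0.9, -1.4, 0.5]
opening: 40.4
grasp_force: 0.0
```

Call:
{"api": "carry_out", "payload": {
  "motion": [
    {"wx": 0, "wy": 0, "wz": 0, "x": -1, "y": 0.64, "z": 0, "gripper": 40},
    {"wx": 0, "wy": 0, "wz": 0, "x": -1, "y": 0, "z": 0, "gripper": 40},
    {"wx": 0, "wy": 0, "wz": 0, "x": -1, "y": 0, "z": 0, "gripper": 40},
    {"wx": 0, "wy": 0, "wz": 0, "x": -1, "y": 0, "z": 0, "gripper": 40},
    {"wx": 0, "wy": 0, "wz": 0, "x": -1, "y": 0, "z": 0, "gripper": 40},
    {"wx": 0, "wy": 0, "wz": 0, "x": -1, "y": 0, "z": 0, "gripper": 40},
    {"wx": 0, "wy": 0, "wz": 0, "x": -1, "y": 0, "z": 0, "gripper": 40},
    {"wx": 0, "wy": 0, "wz": 0, "x": -1, "y": 0, "z": 0, "gripper": 40}
  ]
}}

```text
t: 3.6
tool_pos: [483.1, 35.7, 205.7]
eef_rot: [[-0.0, 1.0, 0.0], [1.0, 0.0, 0.0], [0.0, 0.0, -1.0]]
force: [-0.0, -0.5, 0.3]
opening: 40.2
grasp_force: 0.0
```

Call:
{"api": "carry_out", "payload": {
  "motion": [
    {"wx": 0, "wy": 0, "wz": 0, "x": -1, "y": 0, "z": 0, "gripper": 40},
    {"wx": 0, "wy": 0, "wz": 0, "x": -1, "y": 0, "z": 0, "gripper": 40},
    {"wx": 0, "wy": 0, "wz": 0, "x": -1, "y": 0, "z": 0, "gripper": 40},
    {"wx": 0, "wy": 0, "wz": 0, "x": -1, "y": 0, "z": 0, "gripper": 40},
    {"wx": 0, "wy": 0, "wz": 0, "x": -1, "y": 0, "z": 0, "gripper": 40},
    {"wx": 0, "wy": 0, "wz": 0, "x": -1, "y": 0, "z": 0, "gripper": 40},
    {"wx": 0, "wy": 0, "wz": 0, "x": -1, "y": 0, "z": 0, "gripper": 40},
    {"wx": 0, "wy": 0, "wz": 0, "x": -1, "y": 0, "z": 0, "gripper": 40}
  ]
}}

```text
t: 4.4
tool_pos: [483.2, -204.2, 205.7]
eef_rot: [[-0.001, 1.0, 0.001], [1.0, 0.001, 0.0], [0.0, 0.001, -1.0]]
force: [0.8, -0.3, 0.1]
opening: 40.0
grasp_force: 0.0
```

Call:
{"api": "carry_out", "payload": {
  "motion": [
    {"wx": 0, "wy": 0, "wz": 0, "x": -1, "y": 0, "z": 0, "gripper": 40},
    {"wx": 0, "wy": 0, "wz": 0, "x": -1, "y": 0, "z": 0, "gripper": 40},
    {"wx": 0, "wy": 0, "wz": 0, "x": -1, "y": 0, "z": 0, "gripper": 40},
    {"wx": 0, "wy": 0, "wz": 0, "x": -0.8, "y": 0, "z": 0.6, "gripper": 40},
    {"wx": 0, "wy": 0, "wz": 0, "x": 0, "y": 0, "z": 1, "gripper": 40},
    {"wx": 0, "wy": 0, "wz": 0, "x": 0, "y": 0, "z": 1, "gripper": 40},
    {"wx": 0, "wy": 0, "wz": 0, "x": 0, "y": 0, "z": 0, "gripper": 40}
  ]
}}

```text
t: 5.1
tool_pos: [481.5, -316.1, 124.6]
eef_rot: [[-0.0, 1.0, -0.005], [1.0, 0.0, 0.002], [0.002, -0.005, -1.0]]
force: [0.3, 0.3, 0.6]
opening: 39.6
grasp_force: 0.0
```

Run:
```python
from h import *
ct=snap('top');cs=snap('side'); s=read_state(); print(s['tool_pos'],s['t'],s['qpos'].round())
blue=lambda h,s,v:(h>100)&(h<130)&(s>130)&(v>60)
print(proj(cs,s['tool_pos']),proj(ct,s['tool_pos']))
A=[cv2.resize(np.ascontiguousarray(p),(400,300),interpolation=cv2.INTER_CUBIC) for p in (ct['pixels'][175:250,400:500],cs['pixels'][225:315,270:390])]
cv2.imwrite('pics/c2.png',np.hstack(A)[:,:,::-1])
```

```text
[ 483.21327108 -317.29699803  128.04830266] 5.2 [ -6.  25.  43. 111. -21.  52.  47.]
[323.53899315 279.67806251] [452.74614985 223.55569358]
```

View pics/c2.png

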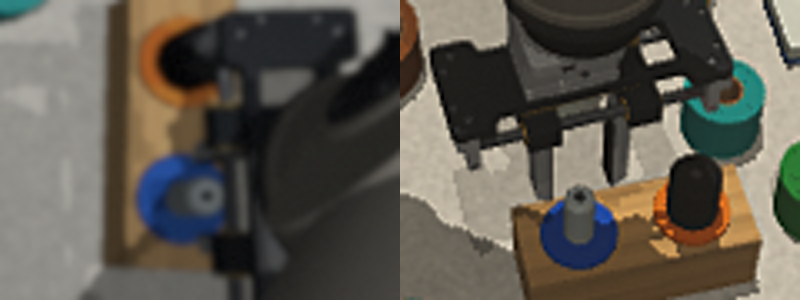

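The crop shows the fingertips straddling the mandrel top, at side-crop (543,193), (615,183) and (578,190). The alignment is good, so I'll descend and grip.

Call:
{"api": "carry_out", "payload": {
  "motion": [
    {"wx": 0, "wy": 0, "wz": 0, "x": -0.05, "y": 0, "z": 0.7, "gripper": 40},
    {"wx": 0, "wy": 0, "wz": 0, "x": 0, "y": 0, "z": 0.7, "gripper": 40},
    {"wx": 0, "wy": 0, "wz": 0, "x": 0, "y": 0, "z": 0.4, "gripper": 40},
    {"wx": 0, "wy": 0, "wz": 0, "x": 0, "y": 0, "z": 0, "gripper": 40},
    {"wx": 0, "wy": 0, "wz": 0, "x": 0, "y": 0, "z": 0, "gripper": 10},
    {"wx": 0, "wy": 0, "wz": 0, "x": 0, "y": 0, "z": 0, "gripper": 10},
    {"wx": 0, "wy": 0, "wz": 0, "x": 0, "y": 0, "z": 0, "gripper": 10},
    {"wx": 0, "wy": 0, "wz": 0, "x": 0, "y": 0, "z": 0, "gripper": 10}
  ],
  "squeeze": 40
}}

```text
t: 6.0
tool_pos: [483.8, -318.9, 74.5]
eef_rot: [[-0.0, 1.0, 0.001], [1.0, 0.0, -0.0], [-0.0, 0.001, -1.0]]
force: [-0.2, 1.7, 8.9]
opening: 21.4
grasp_force: 40.0
```

Call:
{"api": "carry_out", "payload": {
  "motion": [
    {"wx": 0, "wy": 0, "wz": 0, "x": 0, "y": 0, "z": 0, "gripper": 10},
    {"wx": 0, "wy": 0, "wz": 0, "x": 0, "y": 0, "z": -0.3, "gripper": 10},
    {"wx": 0, "wy": 0, "wz": 0, "x": 0, "y": 0, "z": -0.6, "gripper": 10},
    {"wx": 0, "wy": 0, "wz": 0, "x": 0, "y": 0, "z": -0.8, "gripper": 10},
    {"wx": 0, "wy": 0, "wz": 0, "x": 0, "y": 0, "z": -1, "gripper": 10},
    {"wx": 0, "wy": 0, "wz": 0, "x": 0, "y": 0, "z": -1, "gripper": 10},
    {"wx": 0, "wy": 0, "wz": 0, "x": 0, "y": 0, "z": -0.5, "gripper": 10},
    {"wx": 0, "wy": 0, "wz": 0, "x": 0, "y": 0, "z": 0, "gripper": 10}
  ]
}}

```text
t: 6.8
tool_pos: [484.1, -319.0, 201.3]
eef_rot: [[-0.001, 1.0, 0.003], [1.0, 0.001, -0.001], [-0.001, 0.003, -1.0]]
force: [-0.4, -0.2, -2.9]
opening: 21.7
grasp_force: 40.0
```

Run:
```python
from h import *
ct=snap('top');cs=snap('side'); s=read_state(); T=s['tool_pos'];print(T,s['eef_rot'].round(3).tolist(),s['force'])
print(proj(cs,T-[0,0,50]),proj(ct,T-[0,0,50]),'flange top pred',proj(cs,T-[0,0,8]))
u,v=proj(cs,T-[0,0,30]).astype(int)
blue=lambda h,s,v:(h>100)&(h<130)&(s>130)&(v>60)
print(blob(cs,(u-30,v-30,u+30,v+30),blue))
cv2.imwrite('pics/c3.png',cv2.resize(np.ascontiguousarray(cs['pixels'][v-50:v+40,u-60:u+60]),(800,600),interpolation=cv2.INTER_CUBIC)[:,:,::-1]);print(u-60,v-50)
```

```text
[ 483.15784241 -318.07915565  198.7625351 ] [[-0.001, 1.0, -0.0], [1.0, 0.001, 0.0], [0.0, -0.0, -1.0]] [ 0.55145344  0.21640803 -2.7125862 ]
[323.7315664  274.93684242] [456.01886692 223.22404345] flange top pred [323.9762651  264.21291458]
(array([324.00309944, 264.86325645]), (21.006221771240234, 24.168418884277344), np.int32(177))
263 219
```

View pics/c3.png

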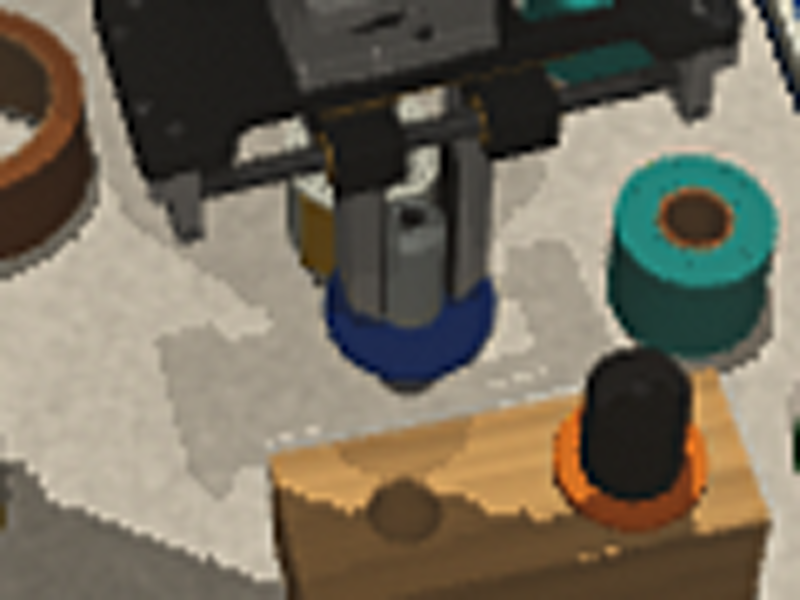

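The spindle is held upright with its flange just under the fingertips, at crop (410,320), and the rack socket is empty. Next I'll move above the bearing.

Call:
{"api": "carry_out", "payload": {
  "motion": [
    {"wx": 0, "wy": 0, "wz": 0, "x": 0.6, "y": 0.41, "z": 0, "gripper": 10},
    {"wx": 0, "wy": 0, "wz": 0, "x": 1, "y": 0.41, "z": 0, "gripper": 10},
    {"wx": 0, "wy": 0, "wz": 0, "x": 1, "y": 0.41, "z": 0, "gripper": 10},
    {"wx": 0, "wy": 0, "wz": 0, "x": 1, "y": 0.41, "z": 0, "gripper": 10},
    {"wx": 0, "wy": 0, "wz": 0, "x": 1, "y": 0.41, "z": 0, "gripper": 10},
    {"wx": 0, "wy": 0, "wz": 0, "x": 1, "y": 0.41, "z": 0, "gripper": 10},
    {"wx": 0, "wy": 0, "wz": 0, "x": 1, "y": 0.41, "z": 0, "gripper": 10},
    {"wx": 0, "wy": 0, "wz": 0, "x": 1, "y": 0.41, "z": 0, "gripper": 10}
  ]
}}

```text
t: 7.7
tool_pos: [581.1, -89.1, 197.7]
eef_rot: [[-0.0, 1.0, -0.002], [1.0, 0.0, -0.0], [-0.0, -0.002, -1.0]]
force: [-0.3, -0.2, -2.3]
opening: 21.5
grasp_force: 40.0
```

Call:
{"api": "carry_out", "payload": {
  "motion": [
    {"wx": 0, "wy": 0, "wz": 0, "x": 1, "y": 0, "z": 0.5, "gripper": 10},
    {"wx": 0, "wy": 0, "wz": 0, "x": 1, "y": 0, "z": 0.5, "gripper": 10},
    {"wx": 0, "wy": 0, "wz": 0, "x": 1, "y": 0, "z": 0.5, "gripper": 10},
    {"wx": 0, "wy": 0, "wz": 0, "x": 1, "y": 0, "z": 0.4, "gripper": 10},
    {"wx": 0, "wy": 0, "wz": 0, "x": 1, "y": 0, "z": 0, "gripper": 10},
    {"wx": 0, "wy": 0, "wz": 0, "x": 0.4, "y": 0, "z": 0, "gripper": 10},
    {"wx": 0, "wy": 0, "wz": 0, "x": 0, "y": 0, "z": 0, "gripper": 10},
    {"wx": 0, "wy": 0, "wz": 0, "x": 0, "y": 0, "z": 0, "gripper": 10}
  ]
}}

```text
t: 8.5
tool_pos: [581.2, 70.3, 141.9]
eef_rot: [[0.0, 1.0, -0.001], [1.0, -0.0, -0.001], [-0.001, -0.001, -1.0]]
force: [-0.1, -0.7, -2.0]
opening: 21.3
grasp_force: 40.0
```

Run:
```python
from h import *
ct=snap('top');cs=snap('side'); s=read_state(); T=s['tool_pos'];print(T,s['eef_rot'].round(3).tolist(),s['force'])
blue=lambda h,s,v:(h>100)&(h<130)&(s>130)&(v>60)
for c in(cs,ct):
    u,v=proj(c,T-[0,0,9]).astype(int); print('pred',proj(c,T-[0,0,8.5]),proj(c,T-[0,0,50]))
    try:e,ax,n=blob(c,(u-25,v-20,u+25,v+20),blue); print(e,ax,n,ray(c,*e,T[2]-8.5))
    except Exception as x: print(x)
u,v=proj(cs,T-[0,0,40]).astype(int)
a=cv2.resize(np.ascontiguousarray(cs['pixels'][v-30:v+30,u-40:u+40]),(400,300),interpolation=cv2.INTER_CUBIC);print(u-40,v-30)
u,v=proj(ct,T-[0,0,40]).astype(int)
b=cv2.resize(np.ascontiguousarray(ct['pixels'][v-30:v+30,u-40:u+40]),(400,300),interpolation=cv2.INTER_CUBIC);print(u-40,v-30)
cv2.imwrite('pics/c4.png',np.hstack([a,b])[:,:,::-1])
```

```text
[581.45030128  69.76664972 142.34194437] [[0.002, 1.0, -0.0], [1.0, -0.002, -0.001], [-0.001, -0.0, -1.0]] [ 0.02544651 -0.19813578 -2.41570969]
pred [316.80275476 161.16849672] [316.79761054 171.58465399]
[302.10112   147.1067605] (14.759181022644043, 17.84343147277832) 120 [556.84526891 143.99547004 133.84194437]
pred [282.11026652 184.57738378] [283.65696916 186.83511876]
attempt to get argmax of an empty sequence
276 139
243 156
```

View pics/c4.png

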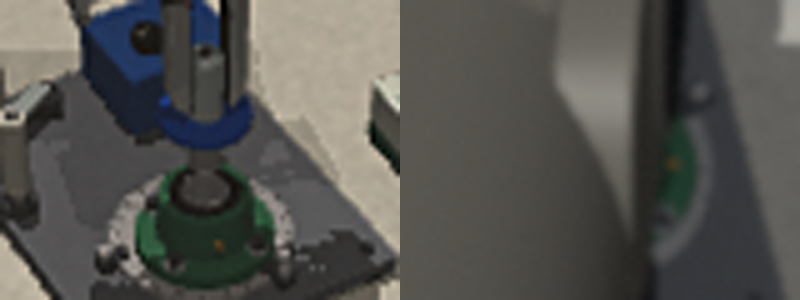

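Run:
```python
from h import *
cs=snap('side'); s=read_state(); T=s['tool_pos'];print(T)
p=cs['pixels'].astype(int); f=p[...,2]-p[...,0]
a=np.linspace(0,2*np.pi,721)
for z in(14,14.5,15): 
  R=np.array([proj(cs,T+[28*np.cos(t),28*np.sin(t),-z]) for t in a])
  print(z,[round(R[np.abs(R[:,0]-u)<.3][:,1].max(),2) for u in range(310,325)])
o=[]
for u in range(310,325):
    col=f[158:175,u]; k=np.argmax(col); h=col[k]/2; j=k
    while col[j]>h: j+=1
    o.append(round(158+j-1+(col[j-1]-h)/(col[j-1]-col[j]),2))
print(o); print(f[164:171,305:330:2]); print(R[:,0].min(),R[:,0].max())
```

```text
[581.53148646  69.91841274 142.47588215]
14 [np.float64(167.25), np.float64(167.78), np.float64(168.2), np.float64(168.51), np.float64(168.74), np.float64(168.89), np.float64(168.96), np.float64(168.97), np.float64(168.94), np.float64(168.84), np.float64(168.66), np.float64(168.4), np.float64(168.06), np.float64(167.58), np.float64(166.97)]
14.5 [np.float64(167.38), np.float64(167.91), np.float64(168.33), np.float64(168.64), np.float64(168.87), np.float64(169.01), np.float64(169.09), np.float64(169.09), np.float64(169.06), np.float64(168.96), np.float64(168.79), np.float64(168.53), np.float64(168.19), np.float64(167.71), np.float64(167.1)]
15 [np.float64(167.5), np.float64(168.04), np.float64(168.45), np.float64(168.76), np.float64(169.0), np.float64(169.14), np.float64(169.21), np.float64(169.22), np.float64(169.19), np.float64(169.09), np.float64(168.92), np.float64(168.66), np.float64(168.32), np.float64(167.84), np.float64(167.23)]
[np.float64(166.5), np.float64(167.2), np.float64(167.48), np.float64(167.52), np.float64(168.17), np.float64(168.24), np.float64(168.38), np.float64(168.38), np.float64(168.22), np.float64(168.18), np.float64(167.76), np.float64(167.42), np.float64(166.98), np.float64(166.5), np.float64(165.63)]
[[20  8 52 49 50 49 46 51 48 49 34 -4  0]
 [ 7 -4 35 50 48 48 49 48 49 50 16 -2  0]
 [-2 -5 22 43 49 49 49 50 51 36 -3 -2 -1]
 [-3 -1 -1 31 38 46 47 44 38 14 -3 -1 -2]
 [-2 -2 -1  1 13 34 42 32  8 -2 -2 -2  0]
 [ 0 -1  0 -2 -3 -6 -4 -5 -1 -2 -1 -2  0]
 [-1 -2 -1 -1 -4 -8 -9 -8 -2 -1 -2  0  0]]
307.2848496146491 326.3463400047416
```

Add to h.py:
```python
def st(n=4,foot=50.0):
    "mean state (camera holds advance time), foot low/high/centre, tilt"
    P=[];F=[];W=[]
    for i in range(n):
        if i: camera('side')
        s=read_state(); P.append(s['tool_pos']);F.append(s['force']);W.append(s['wrist_torque'])
    R=np.array(s['eef_rot']); T=np.mean(P,0); f=T+R[:,2]*foot; a=R[:,1]
    print('t',s['t'],'T',T.round(2),'F',np.mean(F,0).round(1),'W',np.mean(W,0).round(2),'tilt',np.degrees(np.arctan2(-R[2,1],R[0,1])).round(2),np.degrees(R[2,0]).round(2),'open',round(s['opening'],1))
    print('foot',f.round(2),'edge+x',(f+10*a).round(2),'edge-x',(f-10*a).round(2))
    return T,R
def go(d):
    "world shift mm -> tool units"
    R=np.array(read_state()['eef_rot']); print('units',(R.T@np.array(d,float)/30).round(3))
```

```text
(no output)
```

Call:
{"api": "carry_out", "payload": {
  "motion": [
    {"wx": 1, "wy": 0, "wz": 0, "x": 0, "y": 0, "z": 0, "gripper": 10},
    {"wx": 1, "wy": 0, "wz": 0, "x": 0, "y": 0, "z": 0, "gripper": 10},
    {"wx": 0, "wy": 0, "wz": 0, "x": 0.087, "y": 0.21, "z": 0.33, "gripper": 10},
    {"wx": 0, "wy": 0, "wz": 0, "x": 0, "y": 0.21, "z": 0.33, "gripper": 10},
    {"wx": 0, "wy": 0, "wz": 0, "x": 0, "y": 0, "z": 0, "gripper": 10},
    {"wx": 0, "wy": 0, "wz": 0, "x": 0, "y": 0, "z": 0, "gripper": 10}
  ]
}}

```text
t: 9.25
tool_pos: [589.1, 73.7, 120.3]
eef_rot: [[0.0, 0.978, -0.207], [1.0, -0.0, -0.0], [-0.0, -0.207, -0.978]]
force: [-0.3, 0.6, -2.2]
opening: 21.4
grasp_force: 40.0
```

```bash
python3 -c "
from h import *
T,R=st(6);go([1,0,0]);go([0,0,-1])"
```

```text
t 9.5 T [589.52  74.05 120.91] F [ 0.2  0.2 -1.9] W [-0.08 -0.23 -0.03] tilt 11.94 0.03 open 21.4
foot [579.18  74.07  72.  ] edge+x [588.96  74.08  69.93] edge-x [569.39  74.06  74.06]
units [-0.     0.033 -0.007]
units [-0.     0.007  0.033]
```

Call:
{"api": "carry_out", "payload": {
  "motion": [
    {"wx": 0, "wy": 0, "wz": 0, "x": -0.043, "y": 0.014, "z": 0.066, "gripper": 10},
    {"wx": 0, "wy": 0, "wz": 0, "x": 0, "y": 0.007, "z": 0.033, "gripper": 10},
    {"wx": 0, "wy": 0, "wz": 0, "x": 0, "y": 0.007, "z": 0.033, "gripper": 10},
    {"wx": 0, "wy": 0, "wz": 0, "x": 0, "y": 0.007, "z": 0.033, "gripper": 10},
    {"wx": 0, "wy": 0, "wz": 0, "x": 0, "y": 0, "z": 0, "gripper": 10}
  ]
}}

```text
t: 10.0
tool_pos: [589.6, 72.8, 115.2]
eef_rot: [[-0.0, 0.978, -0.208], [1.0, 0.0, -0.0], [-0.0, -0.208, -0.978]]
force: [0.5, 0.3, -1.7]
opening: 21.6
grasp_force: 40.0
```

```bash
python3 -c "
from h import *
T,R=st(4)"
```

```text
t 10.15 T [589.7   72.76 115.33] F [ 0.   0.2 -2.2] W [-0.07 -0.23  0.01] tilt 12.0 -0.0 open 21.5
foot [579.3   72.75  66.43] edge+x [589.08  72.75  64.35] edge-x [569.52  72.75  68.51]
```

Call:
{"api": "carry_out", "payload": {
  "motion": [
    {"wx": 0, "wy": 0, "wz": 0, "x": 0, "y": 0.007, "z": 0.033, "gripper": 10},
    {"wx": 0, "wy": 0, "wz": 0, "x": 0, "y": 0, "z": 0, "gripper": 10},
    {"wx": 0, "wy": 0, "wz": 0, "x": 0, "y": 0.007, "z": 0.033, "gripper": 10},
    {"wx": 0, "wy": 0, "wz": 0, "x": 0, "y": 0, "z": 0, "gripper": 10}
  ]
}}

```text
t: 10.55
tool_pos: [590.1, 72.8, 113.6]
eef_rot: [[-0.0, 0.978, -0.207], [1.0, 0.0, 0.0], [0.0, -0.207, -0.978]]
force: [1.7, 0.3, 1.4]
opening: 21.4
grasp_force: 40.0
```

```bash
python3 -c "
from h import *
T,R=st(4)"
```

```text
t 10.7 T [590.07  72.84 113.59] F [1.6 0.4 2.1] W [ 0.01 -0.51 -0.  ] tilt 11.96 0.01 open 21.3
foot [579.7   72.84  64.67] edge+x [589.48  72.84  62.6 ] edge-x [569.92  72.83  66.75]
```

Call:
{"api": "carry_out", "payload": {
  "motion": [
    {"wx": 0, "wy": 0, "wz": 0, "x": 0, "y": 0.033, "z": -0.007, "gripper": 10},
    {"wx": 0, "wy": 0, "wz": 0, "x": 0, "y": 0.033, "z": -0.007, "gripper": 10},
    {"wx": 0, "wy": 0, "wz": 0, "x": 0, "y": 0, "z": 0, "gripper": 10}
  ]
}}

```text
t: 11.0
tool_pos: [591.6, 72.7, 113.1]
eef_rot: [[-0.0, 0.978, -0.208], [1.0, 0.0, -0.0], [-0.0, -0.208, -0.978]]
force: [0.5, 0.0, -3.4]
opening: 21.2
grasp_force: 40.0
```

```bash
python3 -c "
from h import *
T,R=st(4)"
```

```text
t 11.15 T [591.61  72.74 113.16] F [ 0.5  0.3 -2.3] W [-0.01 -0.35 -0.01] tilt 12.02 -0.01 open 21.4
foot [581.2   72.72  64.25] edge+x [590.98  72.73  62.17] edge-x [571.42  72.72  66.34]
```

Call:
{"api": "carry_out", "payload": {
  "motion": [
    {"wx": 0, "wy": 0, "wz": 0, "x": 0, "y": 0.04, "z": 0.026, "gripper": 10},
    {"wx": 0, "wy": 0, "wz": 0, "x": 0, "y": 0, "z": 0, "gripper": 10},
    {"wx": 0, "wy": 0, "wz": 0, "x": 0, "y": 0.007, "z": 0.033, "gripper": 10},
    {"wx": 0, "wy": 0, "wz": 0, "x": 0, "y": 0, "z": 0, "gripper": 10}
  ]
}}

```text
t: 11.55
tool_pos: [592.5, 72.8, 111.2]
eef_rot: [[-0.0, 0.978, -0.208], [1.0, 0.0, -0.0], [-0.0, -0.208, -0.978]]
force: [-0.6, 1.1, -2.0]
opening: 21.7
grasp_force: 40.0
```

```bash
python3 -c "
from h import *
T,R=st(4)"
```

```text
t 11.7 T [592.52  72.78 111.24] F [-1.6  0.2 -2.5] W [-0.01  0.23 -0.04] tilt 12.03 -0.0 open 21.2
foot [582.09  72.77  62.34] edge+x [591.87  72.78  60.25] edge-x [572.31  72.77  64.42]
```

The foot is fully inside the bore, with the low edge 5.7 mm deep and the high edge 1.6 mm. Now I'll straighten it in stages about the mouth.

Call:
{"api": "carry_out", "payload": {
  "motion": [
    {"wx": -0.333, "wy": 0, "wz": 0, "x": 0, "y": -0.058, "z": 0.001, "gripper": 10},
    {"wx": -0.333, "wy": 0, "wz": 0, "x": 0, "y": -0.058, "z": 0.001, "gripper": 10},
    {"wx": 0, "wy": 0, "wz": 0, "x": 0, "y": 0, "z": 0, "gripper": 10}
  ]
}}

```text
t: 12.0
tool_pos: [588.9, 72.8, 112.3]
eef_rot: [[-0.0, 0.99, -0.138], [1.0, 0.0, 0.0], [0.0, -0.138, -0.99]]
force: [0.7, 0.2, -2.1]
opening: 21.4
grasp_force: 40.0
```

```bash
python3 -c "
from h import *
T,R=st(4)"
```

```text
t 12.15 T [589.27  72.91 112.3 ] F [-0.2  0.1 -1.3] W [-0.05  0.11  0.01] tilt 8.04 0.01 open 21.3
foot [582.27  72.91  62.79] edge+x [592.18  72.92  61.39] edge-x [572.37  72.9   64.18]
```

Call:
{"api": "carry_out", "payload": {
  "motion": [
    {"wx": -0.333, "wy": 0, "wz": 0, "x": 0, "y": -0.055, "z": 0.015, "gripper": 10},
    {"wx": -0.333, "wy": 0, "wz": 0, "x": 0, "y": -0.055, "z": 0.01, "gripper": 10},
    {"wx": 0, "wy": 0, "wz": 0, "x": 0, "y": 0, "z": 0, "gripper": 10}
  ]
}}

```text
t: 12.45
tool_pos: [585.6, 72.8, 111.7]
eef_rot: [[-0.0, 0.998, -0.07], [1.0, 0.0, 0.0], [0.0, -0.07, -0.998]]
force: [1.0, 0.4, -1.9]
opening: 21.4
grasp_force: 40.0
```

```bash
python3 -c "
from h import *
T,R=st(4)"
```

```text
t 12.6 T [586.01  72.84 111.75] F [-0.7 -0.1 -1.2] W [-0.05  0.22  0.02] tilt 4.07 -0.01 open 21.4
foot [582.47  72.83  61.88] edge+x [592.44  72.83  61.17] edge-x [572.49  72.82  62.59]
```

Call:
{"api": "carry_out", "payload": {
  "motion": [
    {"wx": -0.333, "wy": 0, "wz": 0, "x": 0, "y": -0.057, "z": 0.015, "gripper": 10},
    {"wx": -0.345, "wy": 0, "wz": 0, "x": 0, "y": -0.057, "z": 0.01, "gripper": 10},
    {"wx": 0, "wy": 0, "wz": 0, "x": 0, "y": 0, "z": 0, "gripper": 10}
  ]
}}

```text
t: 12.9
tool_pos: [582.1, 72.7, 111.0]
eef_rot: [[-0.0, 1.0, 0.001], [1.0, 0.0, 0.0], [0.0, 0.001, -1.0]]
force: [-1.1, -0.5, -1.8]
opening: 21.2
grasp_force: 40.0
```

```bash
python3 -c "
from h import *
T,R=st(4)"
```

```text
t 13.05 T [582.61  72.84 111.16] F [-1.   0.2 -1.5] W [-0.01  0.3  -0.01] tilt 0.0 -0.01 open 21.3
foot [582.61  72.83  61.16] edge+x [592.61  72.84  61.16] edge-x [572.61  72.83  61.16]
```

Upright, with the foot about 5 mm deep and almost no force. I'll slide it down gently.

Call:
{"api": "carry_out", "payload": {
  "motion": [
    {"wx": 0, "wy": 0, "wz": 0, "x": 0, "y": 0, "z": 0.07, "gripper": 10},
    {"wx": 0, "wy": 0, "wz": 0, "x": 0, "y": 0, "z": 0.07, "gripper": 10},
    {"wx": 0, "wy": 0, "wz": 0, "x": 0, "y": 0, "z": 0.07, "gripper": 10},
    {"wx": 0, "wy": 0, "wz": 0, "x": 0, "y": 0, "z": 0, "gripper": 10}
  ]
}}

```text
t: 13.45
tool_pos: [582.5, 72.7, 104.4]
eef_rot: [[-0.0, 1.0, 0.001], [1.0, 0.0, -0.0], [-0.0, 0.001, -1.0]]
force: [0.2, -1.2, -2.0]
opening: 21.4
grasp_force: 40.0
```

```bash
python3 -c "
from h import *
T,R=st(4)"
```

```text
t 13.6 T [582.61  72.67 104.62] F [ 0.1 -0.1 -1.8] W [-0.07  0.07  0.01] tilt -0.06 -0.01 open 21.3
foot [582.67  72.66  54.62] edge+x [592.67  72.66  54.63] edge-x [572.67  72.66  54.61]
```

Free. Continuing.

Call:
{"api": "carry_out", "payload": {
  "motion": [
    {"wx": 0, "wy": 0, "wz": 0, "x": 0, "y": 0, "z": 0.1, "gripper": 10},
    {"wx": 0, "wy": 0, "wz": 0, "x": 0, "y": 0, "z": 0.1, "gripper": 10},
    {"wx": 0, "wy": 0, "wz": 0, "x": 0, "y": 0, "z": 0.1, "gripper": 10},
    {"wx": 0, "wy": 0, "wz": 0, "x": 0, "y": 0, "z": 0.1, "gripper": 10},
    {"wx": 0, "wy": 0, "wz": 0, "x": 0, "y": 0, "z": 0, "gripper": 10}
  ]
}}

```text
t: 14.1
tool_pos: [582.3, 72.7, 92.3]
eef_rot: [[-0.0, 1.0, 0.0], [1.0, 0.0, -0.0], [-0.0, 0.0, -1.0]]
force: [-0.1, -1.0, -2.1]
opening: 21.9
grasp_force: 40.0
```

```bash
python3 -c "
from h import *
T,R=st(3)"
```

```text
t 14.2 T [582.4   72.71  92.49] F [-0.2 -0.8 -1.3] W [-0.08  0.08 -0.03] tilt -0.05 -0.01 open 21.1
foot [582.45  72.7   42.49] edge+x [592.45  72.7   42.5 ] edge-x [572.45  72.7   42.48]
```

Call:
{"api": "carry_out", "payload": {
  "motion": [
    {"wx": 0, "wy": 0, "wz": 0, "x": 0, "y": 0, "z": 0.1, "gripper": 10},
    {"wx": 0, "wy": 0, "wz": 0, "x": 0, "y": 0, "z": 0.1, "gripper": 10},
    {"wx": 0, "wy": 0, "wz": 0, "x": 0, "y": 0, "z": 0.1, "gripper": 10},
    {"wx": 0, "wy": 0, "wz": 0, "x": 0, "y": 0, "z": 0.05, "gripper": 10},
    {"wx": 0, "wy": 0, "wz": 0, "x": 0, "y": 0, "z": 0, "gripper": 10}
  ]
}}

```text
t: 14.7
tool_pos: [582.4, 72.7, 82.0]
eef_rot: [[-0.0, 1.0, 0.001], [1.0, 0.0, -0.0], [-0.0, 0.001, -1.0]]
force: [0.1, 0.4, -2.3]
opening: 21.5
grasp_force: 40.0
```

```bash
python3 -c "
from h import *
T,R=st(3)"
```

```text
t 14.8 T [582.5   72.73  82.14] F [ 0.4  0.2 -1.9] W [-0.05  0.02 -0.02] tilt -0.06 -0.01 open 21.0
foot [582.55  72.72  32.14] edge+x [592.55  72.72  32.15] edge-x [572.55  72.72  32.13]
```

Expected seat at about TCP z = 80, so now small steps.

Call:
{"api": "carry_out", "payload": {
  "motion": [
    {"wx": 0, "wy": 0, "wz": 0, "x": 0, "y": 0, "z": 0.03, "gripper": 10},
    {"wx": 0, "wy": 0, "wz": 0, "x": 0, "y": 0, "z": 0.03, "gripper": 10},
    {"wx": 0, "wy": 0, "wz": 0, "x": 0, "y": 0, "z": 0, "gripper": 10}
  ]
}}

```text
t: 15.1
tool_pos: [582.6, 72.8, 80.5]
eef_rot: [[-0.0, 1.0, 0.001], [1.0, 0.0, 0.0], [0.0, 0.001, -1.0]]
force: [0.2, 0.8, -1.1]
opening: 21.1
grasp_force: 40.0
```

```bash
python3 -c "
from h import *
T,R=st(3)"
```

```text
t 15.2 T [582.62  72.79  80.51] F [ 0.3  0.4 -0.9] W [-0.03  0.04  0.01] tilt -0.07 -0.0 open 21.4
foot [582.67  72.79  30.51] edge+x [592.67  72.79  30.52] edge-x [572.67  72.79  30.5 ]
```

Call:
{"api": "carry_out", "payload": {
  "motion": [
    {"wx": 0, "wy": 0, "wz": 0, "x": 0, "y": 0, "z": 0.025, "gripper": 10},
    {"wx": 0, "wy": 0, "wz": 0, "x": 0, "y": 0, "z": 0.02, "gripper": 10},
    {"wx": 0, "wy": 0, "wz": 0, "x": 0, "y": 0, "z": 0, "gripper": 10}
  ]
}}

```text
t: 15.5
tool_pos: [582.7, 72.8, 80.4]
eef_rot: [[-0.0, 1.0, 0.001], [1.0, 0.0, 0.001], [0.001, 0.001, -1.0]]
force: [-9.9, -0.1, 24.8]
opening: 21.2
grasp_force: 40.0
```

```bash
python3 -c "
from h import *
T,R=st(3)"
```

```text
t 15.6 T [582.67  72.8   80.39] F [-9.7  0.  24.9] W [-0.07  2.39 -0.02] tilt -0.07 0.06 open 21.3
foot [582.73  72.85  30.39] edge+x [592.73  72.86  30.4 ] edge-x [572.73  72.85  30.37]
```

Seated, with the reaction force rising at the flange. I'll relax the push and open.

Call:
{"api": "carry_out", "payload": {
  "motion": [
    {"wx": 0, "wy": 0, "wz": 0, "x": 0, "y": 0, "z": -0.035, "gripper": 10},
    {"wx": 0, "wy": 0, "wz": 0, "x": 0, "y": 0, "z": 0, "gripper": 40},
    {"wx": 0, "wy": 0, "wz": 0, "x": 0, "y": 0, "z": 0, "gripper": 40},
    {"wx": 0, "wy": 0, "wz": 0, "x": 0, "y": 0, "z": 0, "gripper": 40},
    {"wx": 0, "wy": 0, "wz": 0, "x": 0, "y": 0, "z": -0.3, "gripper": 40},
    {"wx": 0, "wy": 0, "wz": 0, "x": 0, "y": 0, "z": -0.8, "gripper": 40},
    {"wx": 0, "wy": 0, "wz": 0, "x": 0, "y": 0, "z": -1, "gripper": 90},
    {"wx": 0, "wy": 0, "wz": 0, "x": 0, "y": 0, "z": -1, "gripper": 90}
  ]
}}

```text
t: 16.4
tool_pos: [582.3, 72.5, 174.6]
eef_rot: [[0.0, 1.0, 0.001], [1.0, -0.0, -0.0], [-0.0, 0.001, -1.0]]
force: [0.2, 0.1, 0.1]
opening: 52.5
grasp_force: 0.0
```

Run:
```python
from h import *
T,R=st(2)
cs=snap('side'); 
print(proj(cs,[582.6,72.8,72]),proj(cs,[582.6,72.8,117]))
cv2.imwrite('pics/c5.png',cv2.resize(np.ascontiguousarray(cs['pixels'][135:225,260:380]),(600,450),interpolation=cv2.INTER_CUBIC)[:,:,::-1])
```

```text
t 16.45 T [583.39  72.42 176.93] F [1.8 0.3 2.6] W [-0.06 -0.04 -0.04] tilt -0.34 0.08 open 56.9
foot [583.68  72.49 126.93] edge+x [593.68  72.49 126.99] edge-x [573.68  72.5  126.87]
[316.87549326 175.77279409] [316.88309356 164.72425659]
```

View pics/c5.png

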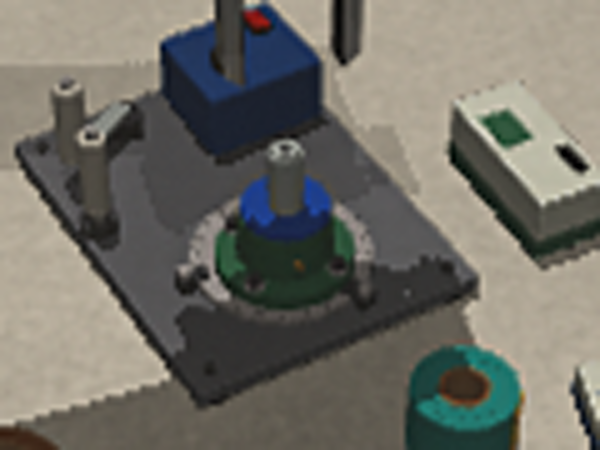

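The spindle is fitted: flange flat on the bearing at crop (286,208), mandrel upright to (286,150). On to the roll.

Call:
{"api": "carry_out", "payload": {
  "motion": [
    {"wx": 0, "wy": 0, "wz": 0, "x": -0.8, "y": -0.22, "z": 0, "gripper": 90},
    {"wx": 0, "wy": 0, "wz": 0, "x": -1, "y": -0.28, "z": 0, "gripper": 90},
    {"wx": 0, "wy": 0, "wz": 0, "x": -1, "y": -0.28, "z": 0, "gripper": 90},
    {"wx": 0, "wy": 0, "wz": 0, "x": -1, "y": -0.28, "z": 0, "gripper": 90},
    {"wx": 0, "wy": 0, "wz": 0, "x": -1, "y": -0.28, "z": 0, "gripper": 90},
    {"wx": 0, "wy": 0, "wz": 0, "x": -1, "y": -0.28, "z": 0.3, "gripper": 90},
    {"wx": 0, "wy": 0, "wz": 0, "x": -1, "y": -0.28, "z": 0.8, "gripper": 90},
    {"wx": 0, "wy": 0, "wz": 0, "x": -0.62, "y": -0.28, "z": 1, "gripper": 90}
  ]
}}

```text
t: 17.3
tool_pos: [517.3, -152.1, 110.3]
eef_rot: [[0.001, 1.0, 0.003], [1.0, -0.001, -0.0], [-0.0, 0.003, -1.0]]
force: [1.1, 0.5, -0.3]
opening: 90.1
grasp_force: 0.0
```

Call:
{"api": "carry_out", "payload": {
  "motion": [
    {"wx": 0, "wy": 0, "wz": 0, "x": 0, "y": 0, "z": 0.6, "gripper": 90},
    {"wx": 0, "wy": 0, "wz": 0, "x": 0, "y": 0, "z": 0, "gripper": 90},
    {"wx": 0, "wy": 0, "wz": 0, "x": 0, "y": 0, "z": 0, "gripper": 90}
  ]
}}

```text
t: 17.6
tool_pos: [517.3, -149.9, 92.5]
eef_rot: [[-0.0, 1.0, 0.001], [1.0, 0.0, -0.0], [-0.0, 0.001, -1.0]]
force: [0.4, 1.1, 0.8]
opening: 90.1
grasp_force: 0.0
```

Run:
```python
from h import *
T,R=st(3)
cs=snap('side')
for z in (0,):
  print('tcp',proj(cs,T),'axis at 50',proj(cs,[T[0],T[1],50]))
cv2.imwrite('pics/c6.png',cv2.resize(np.ascontiguousarray(cs['pixels'][195:285,260:380]),(600,450),interpolation=cv2.INTER_CUBIC)[:,:,::-1])
```

```text
t 17.7 T [ 517.74 -149.7    92.86] F [0.5 0.8 0.2] W [-0.07  0.06  0.  ] tilt -0.13 -0.0 open 89.8
foot [ 517.85 -149.7    42.86] edge+x [ 527.85 -149.69   42.88] edge-x [ 507.85 -149.71   42.83]
tcp [317.17939438 230.91919574] axis at 50 [317.16291352 240.93385451]
```

View pics/c6.png

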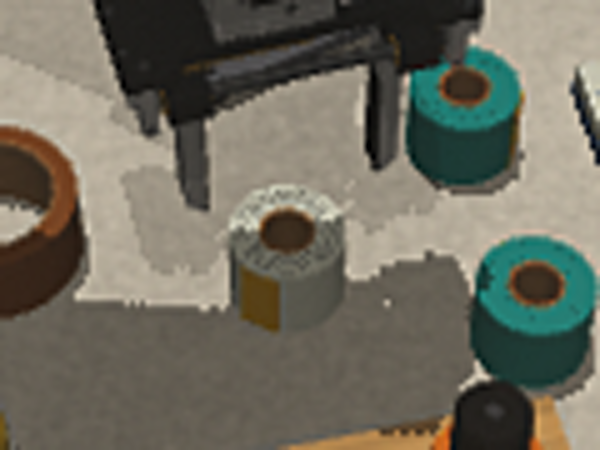

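The roll's top centre is at crop (287,231), side pixel (317.0,240.8). The prediction was (317.2,240.9), so it's aligned. Descend and grip.

Call:
{"api": "carry_out", "payload": {
  "motion": [
    {"wx": 0, "wy": 0, "wz": 0, "x": 0, "y": 0, "z": 0.7, "gripper": 90},
    {"wx": 0, "wy": 0, "wz": 0, "x": 0, "y": 0, "z": 0.9, "gripper": 90},
    {"wx": 0, "wy": 0, "wz": 0, "x": 0, "y": 0, "z": 0.7, "gripper": 90},
    {"wx": 0, "wy": 0, "wz": 0, "x": 0, "y": 0, "z": 0.25, "gripper": 90},
    {"wx": 0, "wy": 0, "wz": 0, "x": 0, "y": 0, "z": 0, "gripper": 75},
    {"wx": 0, "wy": 0, "wz": 0, "x": 0, "y": 0, "z": 0, "gripper": 68},
    {"wx": 0, "wy": 0, "wz": 0, "x": 0, "y": 0, "z": 0, "gripper": 55},
    {"wx": 0, "wy": 0, "wz": 0, "x": 0, "y": 0, "z": 0, "gripper": 55}
  ],
  "squeeze": 15
}}

```text
t: 18.55
tool_pos: [518.0, -149.8, 16.6]
eef_rot: [[-0.001, 1.0, 0.003], [1.0, 0.001, 0.0], [0.0, 0.003, -1.0]]
force: [-1.8, 0.3, 8.0]
opening: 64.2
grasp_force: 15.0
```

Call:
{"api": "carry_out", "payload": {
  "motion": [
    {"wx": 0, "wy": 0, "wz": 0, "x": 0, "y": 0, "z": 0, "gripper": 55},
    {"wx": 0, "wy": 0, "wz": 0, "x": 0, "y": 0, "z": 0, "gripper": 55},
    {"wx": 0, "wy": 0, "wz": 0, "x": 0, "y": 0, "z": 0, "gripper": 55}
  ]
}}

```text
t: 18.85
tool_pos: [517.9, -149.8, 16.5]
eef_rot: [[-0.0, 1.0, 0.002], [1.0, 0.0, 0.0], [0.0, 0.002, -1.0]]
force: [-1.4, 1.7, 9.2]
opening: 64.6
grasp_force: 15.0
```

```bash
python3 -c "
from h import *
T,R=st(3)"
```

```text
t 18.95 T [ 517.94 -149.84   16.52] F [-1.4  1.4  9.3] W [ 0.18  0.42 -0.  ] tilt -0.14 0.01 open 64.1
foot [ 518.06 -149.83  -33.48] edge+x [ 528.06 -149.83  -33.46] edge-x [ 508.06 -149.84  -33.51]
```

Call:
{"api": "carry_out", "payload": {
  "motion": [
    {"wx": 0, "wy": 0, "wz": 0, "x": 0, "y": 0, "z": -0.3, "gripper": 55},
    {"wx": 0, "wy": 0, "wz": 0, "x": 0, "y": 0, "z": -0.7, "gripper": 55},
    {"wx": 0, "wy": 0, "wz": 0, "x": 0, "y": 0, "z": -1, "gripper": 55},
    {"wx": 0, "wy": 0, "wz": 0, "x": 0, "y": 0, "z": -1, "gripper": 55},
    {"wx": 0, "wy": 0, "wz": 0, "x": 0.4, "y": 0, "z": -1, "gripper": 55},
    {"wx": 0, "wy": 0, "wz": 0, "x": 0.7, "y": 0.3, "z": -0.6, "gripper": 55},
    {"wx": 0, "wy": 0, "wz": 0, "x": 0.9, "y": 0.3, "z": 0, "gripper": 55},
    {"wx": 0, "wy": 0, "wz": 0, "x": 0.9, "y": 0.3, "z": 0, "gripper": 55}
  ],
  "squeeze": 20
}}

```text
t: 19.75
tool_pos: [544.6, -61.9, 155.1]
eef_rot: [[0.0, 1.0, 0.003], [1.0, -0.0, 0.001], [0.001, 0.003, -1.0]]
force: [0.3, -0.5, -1.6]
opening: 64.3
grasp_force: 20.0
```

Call:
{"api": "carry_out", "payload": {
  "motion": [
    {"wx": 0, "wy": 0, "wz": 0, "x": 1, "y": 0.3, "z": 0, "gripper": 55},
    {"wx": 0, "wy": 0, "wz": 0, "x": 1, "y": 0.3, "z": 0, "gripper": 55},
    {"wx": 0, "wy": 0, "wz": 0, "x": 1, "y": 0.3, "z": 0, "gripper": 55},
    {"wx": 0, "wy": 0, "wz": 0, "x": 0.8, "y": 0.3, "z": 0, "gripper": 55},
    {"wx": 0, "wy": 0, "wz": 0, "x": 0.5, "y": 0.06, "z": 0, "gripper": 55},
    {"wx": 0, "wy": 0, "wz": 0, "x": 0.22, "y": 0, "z": 0, "gripper": 55},
    {"wx": 0, "wy": 0, "wz": 0, "x": 0, "y": 0, "z": 0, "gripper": 55},
    {"wx": 0, "wy": 0, "wz": 0, "x": 0, "y": 0, "z": 0, "gripper": 55}
  ]
}}

```text
t: 20.55
tool_pos: [581.5, 71.4, 153.9]
eef_rot: [[0.001, 1.0, 0.001], [1.0, -0.001, -0.0], [-0.0, 0.001, -1.0]]
force: [-0.2, -0.1, -1.1]
opening: 64.0
grasp_force: 20.0
```

Run:
```python
from h import *
T,R=st(3)
cs=snap('side')
print('roll top pred',proj(cs,T+[0,0,33.5]),'bottom',proj(cs,T-[0,0,16.5]),'mandrel top',proj(cs,[582.6,72.8,117]))
cv2.imwrite('pics/c7.png',cv2.resize(np.ascontiguousarray(cs['pixels'][125:215,260:380]),(600,450),interpolation=cv2.INTER_CUBIC)[:,:,::-1])
# bottom rim check
a=np.linspace(0,2*np.pi,721);P=np.array([proj(cs,T+[32*np.cos(t),32*np.sin(t),-16.5]) for t in a])
print('bottom rim max v',P[:,1].max(), 'u range',P[:,0].min(),P[:,0].max())
g=cv2.cvtColor(np.ascontiguousarray(cs['pixels']),cv2.COLOR_RGB2GRAY);u=int(P[P[:,1].argmax(),0]);print(u);v=int(P[:,1].max());print(g[v-5:v+5,u-3:u+4])
```

```text
t 20.65 T [581.59  71.39 153.88] F [-0.  -0.3 -1.5] W [-0.08  0.07 -0.  ] tilt -0.06 -0.01 open 64.3
foot [581.65  71.39 103.88] edge+x [591.65  71.38 103.89] edge-x [571.65  71.4  103.87]
roll top pred [316.69442026 146.57360833] bottom [316.69132978 159.89357031] mandrel top [316.88309356 164.72425659]
bottom rim max v 167.28008871155433 u range 305.74469797392294 327.6425950991106
316
[[64 63 73 83 83 82 83]
 [62 63 74 85 83 82 82]
 [63 62 75 85 83 82 81]
 [64 62 73 84 82 81 82]
 [65 67 74 86 84 83 83]
 [61 64 74 79 77 70 66]
 [60 58 64 65 64 62 59]
 [60 57 62 63 63 62 60]
 [52 59 63 63 64 63 60]
 [51 60 63 65 64 62 61]]
```

View pics/c7.png

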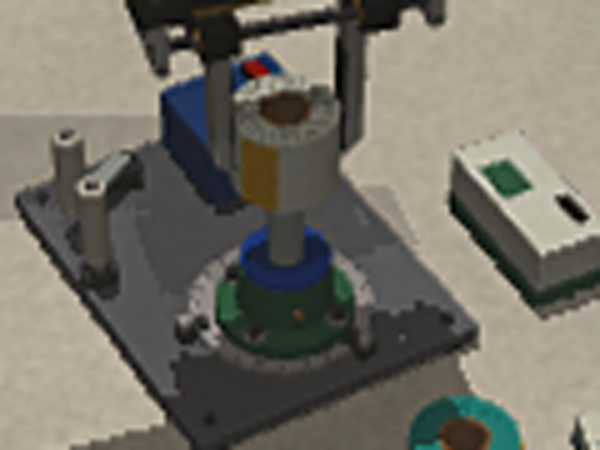

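The roll is held above the mandrel, at crop (285,107) against (286,215), and lines up within about 1 mm. I'll shift +1 mm in x and +1.2 mm in y, then lower.

Call:
{"api": "carry_out", "payload": {
  "motion": [
    {"wx": 0, "wy": 0, "wz": 0, "x": 0.04, "y": 0.033, "z": 0.2, "gripper": 55},
    {"wx": 0, "wy": 0, "wz": 0, "x": 0, "y": 0, "z": 0.3, "gripper": 55},
    {"wx": 0, "wy": 0, "wz": 0, "x": 0, "y": 0, "z": 0.1, "gripper": 55},
    {"wx": 0, "wy": 0, "wz": 0, "x": 0, "y": 0, "z": 0.1, "gripper": 55},
    {"wx": 0, "wy": 0, "wz": 0, "x": 0, "y": 0, "z": 0.07, "gripper": 55},
    {"wx": 0, "wy": 0, "wz": 0, "x": 0, "y": 0, "z": 0, "gripper": 55}
  ]
}}

```text
t: 21.3
tool_pos: [582.8, 73.9, 130.3]
eef_rot: [[-0.0, 1.0, 0.001], [1.0, 0.0, -0.0], [-0.0, 0.001, -1.0]]
force: [-0.5, -0.4, -2.5]
opening: 63.8
grasp_force: 20.0
```

```bash
python3 -c "
from h import *
T,R=st(3)"
```

```text
t 21.4 T [582.89  73.91 130.49] F [ 0.3  0.  -1.8] W [-0.1   0.06 -0.01] tilt -0.07 -0.0 open 63.7
foot [582.94  73.91  80.49] edge+x [592.94  73.91  80.5 ] edge-x [572.94  73.91  80.48]
```

Call:
{"api": "carry_out", "payload": {
  "motion": [
    {"wx": 0, "wy": 0, "wz": 0, "x": -0.03, "y": 0, "z": 0.05, "gripper": 55},
    {"wx": 0, "wy": 0, "wz": 0, "x": 0, "y": 0, "z": 0.15, "gripper": 55},
    {"wx": 0, "wy": 0, "wz": 0, "x": 0, "y": 0, "z": 0.15, "gripper": 55},
    {"wx": 0, "wy": 0, "wz": 0, "x": 0, "y": 0, "z": 0, "gripper": 55}
  ]
}}

```text
t: 21.8
tool_pos: [582.5, 73.1, 119.3]
eef_rot: [[-0.0, 1.0, 0.0], [1.0, 0.0, -0.0], [-0.0, 0.0, -1.0]]
force: [-0.0, -0.4, -1.7]
opening: 64.4
grasp_force: 20.0
```

```bash
python3 -c "
from h import *
T,R=st(3)"
```

```text
t 21.9 T [582.63  73.03 119.62] F [ 0.3  0.3 -1.5] W [-0.06  0.05  0.01] tilt -0.04 -0.01 open 64.0
foot [582.66  73.02  69.62] edge+x [592.66  73.02  69.62] edge-x [572.66  73.01  69.61]
```

Threaded and free. 31 mm to go.

Call:
{"api": "carry_out", "payload": {
  "motion": [
    {"wx": 0, "wy": 0, "wz": 0, "x": 0, "y": 0, "z": 0.2, "gripper": 55},
    {"wx": 0, "wy": 0, "wz": 0, "x": 0, "y": 0, "z": 0.2, "gripper": 55},
    {"wx": 0, "wy": 0, "wz": 0, "x": 0, "y": 0, "z": 0.2, "gripper": 55},
    {"wx": 0, "wy": 0, "wz": 0, "x": 0, "y": 0, "z": 0.2, "gripper": 55},
    {"wx": 0, "wy": 0, "wz": 0, "x": 0, "y": 0, "z": 0.1, "gripper": 55},
    {"wx": 0, "wy": 0, "wz": 0, "x": 0, "y": 0, "z": 0.03, "gripper": 55},
    {"wx": 0, "wy": 0, "wz": 0, "x": 0, "y": 0, "z": 0, "gripper": 55}
  ]
}}

```text
t: 22.6
tool_pos: [582.9, 73.0, 92.1]
eef_rot: [[-0.0, 1.0, 0.001], [1.0, 0.0, -0.0], [-0.0, 0.001, -1.0]]
force: [0.2, 0.3, -1.6]
opening: 64.0
grasp_force: 20.0
```

```bash
python3 -c "
from h import *
T,R=st(3)"
```

```text
t 22.7 T [583.    73.03  92.23] F [ 0.3 -0.  -1.9] W [-0.08  0.03  0.04] tilt -0.07 0.0 open 64.1
foot [583.06  73.03  42.23] edge+x [593.06  73.03  42.25] edge-x [573.06  73.02  42.22]
```

Call:
{"api": "carry_out", "payload": {
  "motion": [
    {"wx": 0, "wy": 0, "wz": 0, "x": 0, "y": -0.01, "z": 0.05, "gripper": 55},
    {"wx": 0, "wy": 0, "wz": 0, "x": 0, "y": 0, "z": 0.04, "gripper": 55},
    {"wx": 0, "wy": 0, "wz": 0, "x": 0, "y": 0, "z": 0.02, "gripper": 55},
    {"wx": 0, "wy": 0, "wz": 0, "x": 0, "y": 0, "z": 0, "gripper": 55}
  ]
}}

```text
t: 23.1
tool_pos: [582.6, 73.1, 88.8]
eef_rot: [[-0.0, 1.0, 0.001], [1.0, 0.0, -0.0], [-0.0, 0.001, -1.0]]
force: [-0.3, -0.8, -1.9]
opening: 64.2
grasp_force: 20.0
```

```bash
python3 -c "
from h import *
T,R=st(3)"
```

```text
t 23.2 T [582.61  73.07  88.84] F [-0.2  0.1 -2.2] W [-0.07  0.04 -0.04] tilt -0.06 -0.0 open 64.2
foot [582.66  73.07  38.84] edge+x [592.66  73.07  38.85] edge-x [572.66  73.06  38.83]
```

Call:
{"api": "carry_out", "payload": {
  "motion": [
    {"wx": 0, "wy": 0, "wz": 0, "x": 0, "y": 0, "z": 0.02, "gripper": 55},
    {"wx": 0, "wy": 0, "wz": 0, "x": 0, "y": 0, "z": 0.01, "gripper": 55},
    {"wx": 0, "wy": 0, "wz": 0, "x": 0, "y": 0, "z": 0, "gripper": 55}
  ]
}}

```text
t: 23.5
tool_pos: [582.7, 73.1, 88.5]
eef_rot: [[-0.0, 1.0, 0.001], [1.0, 0.0, 0.0], [0.0, 0.001, -1.0]]
force: [-5.0, -0.0, 10.5]
opening: 64.3
grasp_force: 20.0
```

```bash
python3 -c "
from h import *
T,R=st(3)"
```

```text
t 23.6 T [582.73  73.07  88.53] F [-4.5  0.2 10.5] W [-0.11  1.05  0.02] tilt -0.07 0.03 open 64.0
foot [582.79  73.1   38.53] edge+x [592.79  73.1   38.55] edge-x [572.79  73.09  38.52]
```

The roll is on the flange with a 12 N reaction. I'll release it and retreat straight up.

Call:
{"api": "carry_out", "payload": {
  "motion": [
    {"wx": 0, "wy": 0, "wz": 0, "x": 0, "y": 0, "z": -0.015, "gripper": 62},
    {"wx": 0, "wy": 0, "wz": 0, "x": 0, "y": 0, "z": 0, "gripper": 92},
    {"wx": 0, "wy": 0, "wz": 0, "x": 0, "y": 0, "z": 0, "gripper": 92},
    {"wx": 0, "wy": 0, "wz": 0, "x": 0, "y": 0, "z": 0, "gripper": 92},
    {"wx": 0, "wy": 0, "wz": 0, "x": 0, "y": 0, "z": 0, "gripper": 92},
    {"wx": 0, "wy": 0, "wz": 0, "x": 0, "y": 0, "z": -0.3, "gripper": 92},
    {"wx": 0, "wy": 0, "wz": 0, "x": 0, "y": 0, "z": -0.8, "gripper": 92},
    {"wx": 0, "wy": 0, "wz": 0, "x": 0, "y": 0, "z": -1, "gripper": 92}
  ]
}}

```text
t: 24.4
tool_pos: [582.0, 72.7, 152.0]
eef_rot: [[-0.0, 1.0, -0.001], [1.0, 0.0, -0.001], [-0.001, -0.001, -1.0]]
force: [0.6, 0.1, 1.9]
opening: 92.0
grasp_force: 0.0
```

Call:
{"api": "carry_out", "payload": {
  "motion": [
    {"wx": 0, "wy": 0, "wz": 0, "x": 0, "y": 0, "z": -1, "gripper": 92},
    {"wx": 0, "wy": 0, "wz": 0, "x": 0, "y": 0, "z": -1, "gripper": 92},
    {"wx": 0, "wy": 0, "wz": 0, "x": 0, "y": 0, "z": 0, "gripper": 92},
    {"wx": 0, "wy": 0, "wz": 0, "x": 0, "y": 0, "z": 0, "gripper": 92}
  ]
}}

```text
t: 24.8
tool_pos: [582.7, 73.3, 212.2]
eef_rot: [[-0.001, 1.0, 0.002], [1.0, 0.001, 0.001], [0.001, 0.002, -1.0]]
force: [0.0, 0.4, -1.4]
opening: 92.3
grasp_force: 0.0
```

Run:
```python
from h import *
T,R=st(2)
cs=snap('side'); print(proj(cs,[582.6,72.8,122]))
cv2.imwrite('pics/c8.png',cv2.resize(np.ascontiguousarray(cs['pixels'][125:215,260:380]),(600,450),interpolation=cv2.INTER_CUBIC)[:,:,::-1])
```

```text
t 24.85 T [582.49  73.24 211.78] F [-0.3  0.3 -0.8] W [-0.08  0.06 -0.02] tilt -0.05 0.01 open 91.8
foot [582.54  73.25 161.78] edge+x [592.54  73.26 161.79] edge-x [572.54  73.24 161.77]
[316.88396327 163.45995819]
```

View pics/c8.png

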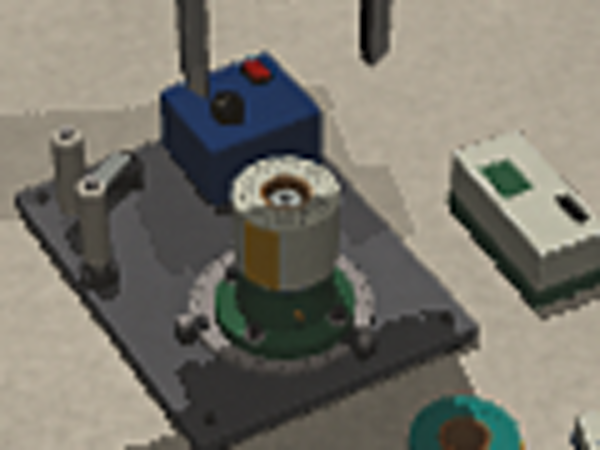

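The roll sits flat on the flange, with the mandrel top visible in its bore at crop (286,193). The gripper is well clear.

```bash
python3 -c "
from h import *
print(job_done())"
```

```text
the job is handed in; nothing more can be done
None
```

The blue-flange spindle is seated flat in the bearing and the white roll is on its flange, released and clear of the gripper; I handed the job in at about 25 s of the 72 s allowed, and the interface returned no verdict.

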